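# Sort honey tins by weight into two racks

### The job

Check the two sealed honey tins by lifting each one just clear of the counter and feeling its weight: a tin of more than 300 g goes into the wooden rack with the end boards, a lighter one into the plain grey rack (a tin within 40 g of the line may go in either; both may belong in the same rack). Seat each tin upright and fully down in a free well, feeling your way in gently and without dropping it or pressing or knocking it hard on the rack (40 N is too much, even for an instant), and let go. Keep the tins from tipping over and leave the other things on the counter where they are.

Things in the scene. Friction and masses are not known exactly. Their poses are not given: they have to be found in the camera images.
- tin_a_mid (a point): Sealed honey tin, one of two that look the same: upright plain white cylinder, steel rims, paper band, 60 mm across, 100 mm tall, hold it with about 40 N so that it does not slip; stands upright on the counter at the start, in front of the robot between the two racks. This point: its centre, 50 mm above its underside; z is its own axis, up. It weighs anything from 100 to 500 g, which cannot be seen. Gripping it in its upper half keeps the fingers well above the racks.
- tin_b_mid (a point): Sealed honey tin, one of two that look the same: upright plain white cylinder, steel rims, paper band, 60 mm across, 100 mm tall, hold it with about 40 N so that it does not slip; stands upright on the counter at the start, in front of the robot between the two racks. This point: its centre, 50 mm above its underside; z is its own axis, up. It weighs anything from 100 to 500 g, which cannot be seen. Gripping it in its upper half keeps the fingers well above the racks.
- shelf_rack: Rack for good tins: pale wood, recognised by the upright end boards, 60 mm high and 14 mm thick, at both its ends. Flat on the counter, does not move. A block 190 mm long (its own x) x 90 mm wide (its own y) x 35 mm high, with two round wells 90 mm apart along its own x, each 63 mm across and 25 mm deep (10 mm of floor below), rims broken by 1.5 mm. Origin: centre of its underside. It stands to the left or to the right of the tins.
- return_rack: Rack for short-weight tins: grey plastic block without end boards. Flat on the counter, does not move. A block 190 mm long (its own x) x 90 mm wide (its own y) x 35 mm high, with two round wells 90 mm apart along its own x, each 63 mm across and 25 mm deep (10 mm of floor below), rims broken by 1.5 mm. Origin: centre of its underside. It stands on the other side of the tins from the shelf rack.
- shelf_rack_well0 (a point): Centre of the floor of the -x well of the shelf rack (10 mm above the counter, 25 mm below the rack's top); axes as the rack's. A seated tin has its underside on this point. It has 1.5 mm to spare all round and may catch on the rim or rub on the wall; the floor is rigid: at 15 mm/s the tin strikes it with up to 35 N before a force stop acts, so go slower at the last.
- shelf_rack_well1 (a point): Centre of the floor of the +x well of the shelf rack (10 mm above the counter, 25 mm below the rack's top); axes as the rack's. A seated tin has its underside on this point. It has 1.5 mm to spare all round and may catch on the rim or rub on the wall; the floor is rigid: at 15 mm/s the tin strikes it with up to 35 N before a force stop acts, so go slower at the last.
- return_rack_well0 (a point): Centre of the floor of the -x well of the return rack (10 mm above the counter, 25 mm below the rack's top); axes as the rack's. A seated tin has its underside on this point. It has 1.5 mm to spare all round and may catch on the rim or rub on the wall; the floor is rigid: at 15 mm/s the tin strikes it with up to 35 N before a force stop acts, so go slower at the last.
- return_rack_well1 (a point): Centre of the floor of the +x well of the return rack (10 mm above the counter, 25 mm below the rack's top); axes as the rack's. A seated tin has its underside on this point. It has 1.5 mm to spare all round and may catch on the rim or rub on the wall; the floor is rigid: at 15 mm/s the tin strikes it with up to 35 N before a force stop acts, so go slower at the last.
- shelf_rack_base: Base plate of the shelf rack, 190 x 90 x 10 mm, the floor of its two wells; fixed in the rack, origin at the centre of its underside.
- return_rack_base: Base plate of the return rack, 190 x 90 x 10 mm, the floor of its two wells; fixed in the rack, origin at the centre of its underside.
- cap_mid (a point): Loose brass jar cap, 44 mm across, 12 mm high, lying between the two tins. This point: its centre. Not part of the job.
- spice_jar_mid (a point): Small loose spice jar, 30 mm across, 45 mm high, near the tins. This point: its centre. Not part of the job.
- jam_jar_mid (a point): Loose jam jar, 60 mm across, 75 mm high, left. This point: its centre. Not part of the job.
- olive_jar_mid (a point): Loose olive jar, 64 mm across, 95 mm high, left and farther off. This point: its centre. Not part of the job.
- tomato_can_mid (a point): Loose can, 72 mm across, 105 mm high, right and farther off. This point: its centre. Not part of the job.
- dish_mid (a point): Loose white dish, 90 mm across, 35 mm high, right. This point: its centre. Not part of the job.
- pasta_box_mid (a point): Loose cardboard box, 70 x 150 x 45 mm, at the back. This point: its centre. Not part of the job.

How it is judged:
By the outcome, as a careful person would: the job done as asked, in the order asked, and still so for the second after the job is handed in, with the robot touching nothing.
It also fails if it takes over 72 s, if anything falls off the work surface, if the arm or the gripper's body presses on something with over 40 N, if the wrist force passes 120 N, or if a joint passes its speed limit or range.

### The arm

A 7-joint arm with a two-finger parallel gripper is mounted at the origin on the work surface. World frame = base frame: x ahead of the robot, y to its left, z up, the work surface at z = 0. Lengths are in m, angles in rad, forces in N, time in s.
With the tool pointing down it reaches from about 0.4 to 0.85 m from the base axis. Payload 10.4 kg.
Tool frame: the origin (TCP) lies midway between the tips of the shut fingers; the grasp point (between the pads) lies 19 mm behind it; z points along the fingers, x is the direction in which the jaws open and shut, and the axes are right-handed (so a half turn about z gives the same grasp; the last joint's range is limited). The gripper opens to 85 mm and grips with 20 to 120 N. Pads are 22 mm wide; open, the fingers measure 114 mm over their backs; the gripper's body (76 mm by 85 mm) begins 54 mm behind the grasp point. The pads swing forward as they close: fully open they stand 13 mm farther back than shut.
Start: joints at [-1.155, 0.332, -0.065, 1.46, 0.022, 1.35, -0.088], TCP at [0.266, 0.566, 0.231] pointing down, gripper open.
Joint ranges: [-2.6, 2.6], [-0.5, 2.12], [-1.47, 1.34], [0.16, 2.42], [-1.27, 4.41], [0.06, 2.06], [-2.6, 2.6]. Speed limits (rad/s): [2.22, 2.22, 2.79, 2.79, 3.14, 3.14, 3.14].

### API

Orientations are given as a unit quaternion [x, y, z, w].
In Python, from workcell import telemetry, eyes, order gives the robot as it stands.
- The arm moves only by the tool servo_tool, never from a script. Its argument "deltas" is a list of rows, each a list of 3 entries, a list of its own where there are three numbers: the shift along the tool's x, y, z in cm, then the turn about the tool's z in rad, then the finger opening in cm, from 0 to 8.54. A call has 1 to 12 rows; each row shifts and turns the pose as measured when the row begins, along the tool's axes as they then stand; what a row does not reach is not made up. A row lasts 1/12 s, in which the tool goes at most 41.7 mm and 7.16 degrees, less where a joint would pass 70% of its speed; a pose out of reach is approached as far as the arm can. A call is refused whole if a number of a shift passes 4.17 or a number of a turn 0.125, either way. A call with a gripper value outside its range is refused whole. The fingers move at their own pace and stop on an object; "force" is the grip in N (left out, the last holds). Time passes only in rows, so rows that do not move let the fingers close. It gives the time, the measured TCP pose, the force and the opening at its end, in the units of the state.
- telemetry.get_obs(): the state, without advancing time (a new reading comes with each control period).
- eyes.camera(name): name is "side" or "top"; returns (picture, depth): 420x560x3 uint8, blue, green, red; 420x560 float32, m along the optical axis (not along the pixel's ray), 0 where there is no reading.
- eyes.calibration(name): a dict with "fx", "fy", "cx", "cy" (pixels), "rvec" (rotation vector, rad) and "tvec" (3), from world to camera coordinates, as OpenCV has them. Camera axes: x right, y down, z forward; pixel columns grow to the right and rows downward; lengths in m; the calibration is good to about 2 mm. A picture is of the moment at which its call begins. calibration takes no time and is no camera call.
- order.hand_in(): hands the job in, once; it reports no verdict.
The state is a dict: "clock": time; "joint_pos": joint angles; "joint_velocities": joint speeds; "tau": joint torques, N m; "position": TCP position; "ee_rot": TCP orientation; "ft_force": force on the tool from outside, world axes, zero at the start; "torque": the same for the moment, N m; "grip_width": opening from 0.0 (shut) to 1.0 (fully open).
Only numpy, scipy, OpenCV 4.12 (cv2) and the standard library are available. Lean on these libraries where they do the work, as an engineer would, in place of code of your own. Each camera call takes 0.05 s, during which the arm holds its last target. There are 200 camera calls.

## Working session

There is one attempt and no reset: what is moved stays moved. The work goes in short steps, Python scripts to look and compute and a tool call to move; the robot and the scene stay as the last step left them, time stands still between calls to the robot, and variables do not carry over. Pictures are saved under pics/ and viewed, about 8 in all and at most 12, crops included, and the job is handed in when it is done.

Besides the shell and the picture viewer there is one more tool, called after ">>>" as name([rows], argument=value, ...), one row to a line, values as JSON. servo_tool: Moves the arm, as the interface text tells. Its arguments: {"type":"object","properties":{"deltas":{"type":"array"},"force":{"type":"number"}},"required":["deltas"]}

```bash
mkdir -p pics; cat > h.py <<'E'
import numpy as np, cv2
from workcell import telemetry, eyes, order
def cal(n):
    c=eyes.calibration(n); R=cv2.Rodrigues(np.array(c["rvec"],float))[0]
    return c,R,np.array(c["tvec"],float).ravel()
def plane(n,uv,z):
    c,R,t=cal(n); uv=np.atleast_2d(uv).astype(float)
    d=np.c_[(uv[:,0]-c["cx"])/c["fx"],(uv[:,1]-c["cy"])/c["fy"],np.ones(len(uv))]@R
    o=-R.T@t
    return o+d*((z-o[2])/d[:,2])[:,None]
def cloud(n,D):
    c,R,t=cal(n); v,u=np.mgrid[:D.shape[0],:D.shape[1]]
    P=np.stack([(u-c["cx"])/c["fx"]*D,(v-c["cy"])/c["fy"]*D,D],-1)
    return (P-t)@R
E
python3 - <<'E'
from h import *
for n in("top","side"):
    I,D=eyes.camera(n); cv2.imwrite(f"pics/{n}0.png",I); np.save(f"{n}0.npy",D)
    c,R,t=cal(n); print(n,c["fx"],c["cx"],c["cy"],-R.T@t, R[2])
o=telemetry.get_obs(); print({k:np.round(v,4) for k,v in o.items()})
E
```

```text
top 527.9899886777915 283.9352157849065 203.081073245126 [0.29220091 0.00267118 1.70495442] [ 0.18300219 -0.01781456 -0.98295109]
side 387.0906135834556 272.78085147789096 210.13190839479594 [ 0.01872455 -0.53258907  0.73965097] [ 0.55543113  0.51027927 -0.65659068]
{'clock': np.float64(0.1), 'joint_pos': array([-1.1546,  0.3328, -0.0647,  1.4608,  0.0216,  1.3499, -0.0885]), 'joint_velocities': array([-0.0015, -0.003 ,  0.0001, -0.0019, -0.0003, -0.0005,  0.0008]), 'tau': array([ 8.00000e-04, -6.26748e+01,  4.88000e-02, -3.92428e+01,
        1.63000e-02,  7.00000e-03,  0.00000e+00]), 'position': array([0.2654, 0.5655, 0.2306]), 'ee_rot': array([ 8.440e-01,  5.363e-01, -5.000e-04,  3.000e-04]), 'ft_force': array([ 0.9547, -1.1076, -0.254 ]), 'torque': array([ 0.0122, -0.0044,  0.0259]), 'grip_width': np.float64(0.9979)}
```

View pics/top0.png

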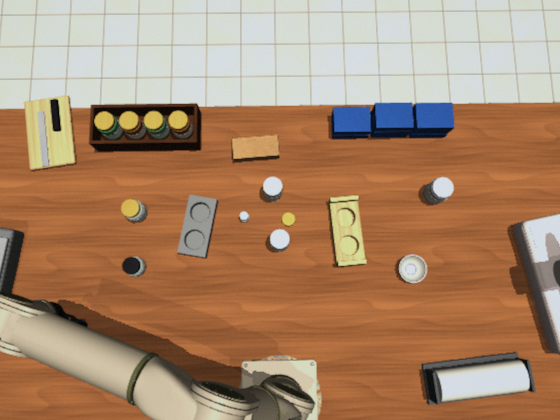

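View pics/side0.png

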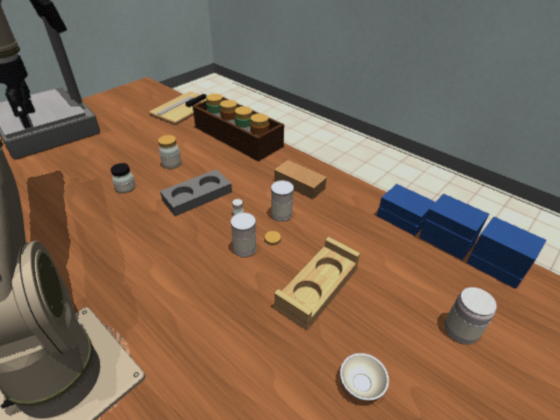

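The top view shows the tins at about (272,186) and (279,240), the grey rack at (198,227) on the left and the wooden rack at (347,231) on the right. The cap is at (288,219) and the spice jar at (244,216). The side view shows the same layout with the tins' tops at (283,188) and (244,222).

```bash
python3 - <<'E'
from h import *
for n in("top","side"):
    I=cv2.imread(f"pics/{n}0.png"); D=np.load(f"{n}0.npy"); P=cloud(n,D); Z=P[...,2]
    print(n,"invalid",(D==0).mean())
    for nm,x0,x1,y0,y1 in(("bench",.3,.5,-.1,.1),):
        m=(P[...,0]>x0)&(P[...,0]<x1)&(P[...,1]>y0)&(P[...,1]<y1)&(abs(Z)<.02)&(D>0); print("bench z",Z[m].mean(),Z[m].std())
    roi=(P[...,0]>.35)&(P[...,0]<.85)&(P[...,1]>-.35)&(P[...,1]<.4)&(D>0)
    for lo,hi in((.085,.115),(.027,.043)):
        m=(roi&(Z>lo)&(Z<hi)).astype(np.uint8)
        k,L,S,C=cv2.connectedComponentsWithStats(m)
        for i in range(1,k):
            if S[i,4]>15:
                q=P[L==i]; r=cv2.minAreaRect(q[:,:2].astype(np.float32)*1000)
                print(lo,S[i,4],C[i].round(1),q.mean(0).round(4),np.round(r[0],1),np.round(r[1],1),round(r[2],1),"zstd",q[:,2].std().round(4))
I=cv2.imread("pics/top0.png"); J=cv2.imread("pics/side0.png")
a=[cv2.resize(x,(400,300),interpolation=cv2.INTER_NEAREST) for x in(I[185:270,160:273],I[185:270,300:413],J[160:250,140:260],J[230:330,260:393])]
cv2.imwrite("pics/c1.png",np.vstack([np.hstack(a[:2]),np.hstack(a[2:])]))
E
```

```text
top invalid 0.004136904761904762
bench z 0.0009171718828791517 0.004102194551345019
0.085 90 [379.  125.7] [ 0.8366 -0.3336  0.102 ] [ 837.6 -335. ] [30.  24.2] 89.2 zstd 0.0066
0.085 76 [156.9 129.8] [0.833  0.371  0.0995] [833.6 372.6] [17.4 50.6] 17.0 zstd 0.0079
0.085 81 [179.9 129.2] [0.8343 0.2988 0.0996] [836.5 303.7] [25.2 62.7] 0.9 zstd 0.0071
0.085 217 [177.1 139.1] [0.8044 0.3084 0.0908] [800.6 317. ] [ 53.8 157.8] 17.9 zstd 0.0033
0.085 301 [271.9 186.5] [0.6439 0.0101 0.1003] [644.7   9.8] [56.2 60.6] 89.0 zstd 0.0041
0.085 304 [278.9 238.9] [ 0.4799 -0.009   0.1011] [479.5  -9.3] [55.1 56.3] 89.3 zstd 0.0036
0.027 82 [347.8 135.3] [ 0.8276 -0.2425  0.0353] [ 826.  -247.8] [120.4  23.9] 79.5 zstd 0.0039
0.027 27 [161.8 136.3] [0.8322 0.3694 0.0352] [832.9 370.1] [13.1 52.3] 23.6 zstd 0.0052
0.027 33 [251.8 141.6] [0.8086 0.0741 0.0404] [809.2  69.7] [36.3 30.5] 37.1 zstd 0.0018
0.027 16 [237.6 146.4] [0.7927 0.1206 0.0405] [791.7 117.6] [22.9 16.8] 88.7 zstd 0.0019
0.027 47 [185.4 147.5] [0.7933 0.2917 0.0347] [793.4 291.8] [ 5.9 82. ] 2.3 zstd 0.0046
0.027 22 [264.1 156
[... 1112 characters left out ...]
45] [534.1 251.7] [ 97.1 192.1] 78.5 zstd 0.0025
0.027 224 [298.9 182.3] [0.763  0.0456 0.0347] [761.5  51.1] [ 62.4 161.1] 25.8 zstd 0.0046
0.027 35 [236.4 207.1] [0.5542 0.0974 0.0357] [554.9  98.8] [12.7 26.8] 37.4 zstd 0.0039
0.027 227 [399.  217.5] [ 0.8274 -0.2554  0.0352] [ 827.9 -252. ] [ 22.1 121. ] 8.5 zstd 0.0044
0.027 85 [280.8 211.2] [ 0.6266 -0.0044  0.0353] [628.9  -2.4] [24.1 56.1] 39.8 zstd 0.0045
0.027 49 [426.1 231.6] [ 0.8268 -0.3352  0.0349] [ 826.9 -334.9] [ 5.8 28.2] 1.4 zstd 0.0048
0.027 105 [243.7 246.2] [ 0.4642 -0.0253  0.0348] [466.7 -21.4] [25.2 58.7] 44.6 zstd 0.0047
0.027 1860 [318.5 280.3] [ 0.5092 -0.2278  0.0354] [ 506.8 -225. ] [217.1  91.7] 4.7 zstd 0.0026
```

View pics/c1.png

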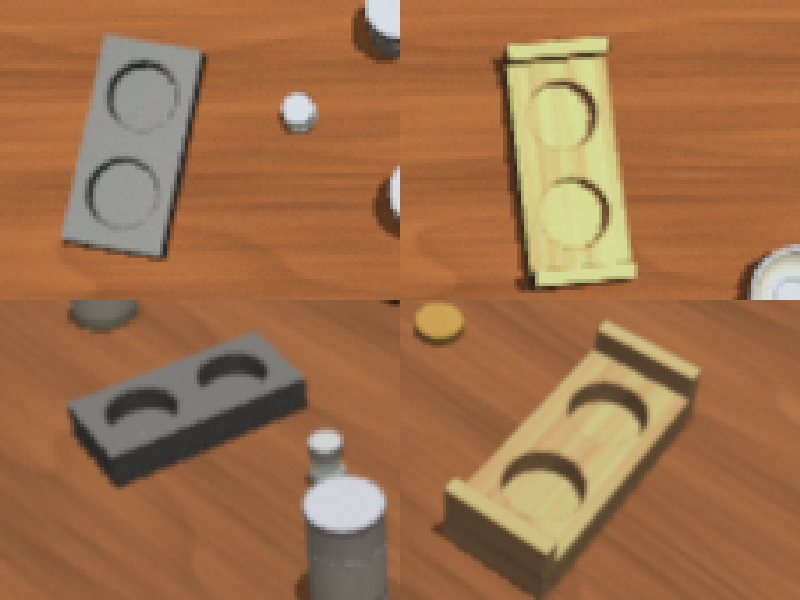

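The tins' and racks' heights and sizes agree between the two views: tin tops at 0.10, rack tops at 0.035, and grey outline 91x191. The crops show the well rims clearly. I'll refine the wells from the rims in both views.

```bash
cat > wells.py <<'E'
from h import *
from scipy.optimize import least_squares
def edgefit(n,I,c,yaw,rim=0.0315,z=0.035):
    """radial search for the bright(outside)->dark edge about each well on the rack-top plane"""
    C,R,t=cal(n); rv=cv2.Rodrigues(R)[0]; K=np.array([[C["fx"],0,C["cx"]],[0,C["fy"],C["cy"]],[0,0,1]])
    g=cv2.GaussianBlur(cv2.cvtColor(I,cv2.COLOR_BGR2GRAY).astype(np.float32),(0,0),.6)
    out=[]
    for s in(-1,1):
        w=np.array(c)+s*.045*np.array([np.cos(yaw),np.sin(yaw)])
        for it in range(4):
            A=np.radians(np.arange(0,360,4)); r=np.arange(.022,.0405,.0005)
            X=np.stack([w[0]+np.outer(np.cos(A),r),w[1]+np.outer(np.sin(A),r),np.full((len(A),len(r)),z)],-1)
            uv=cv2.projectPoints(X.reshape(-1,3),rv,t,K,None)[0].reshape(len(A),len(r),2).astype(np.float32)
            v=cv2.remap(g,uv[...,0],uv[...,1],cv2.INTER_CUBIC)
            d=np.gradient(v,axis=1); k=d[:,4:-4].argmax(1)+4; st=d[np.arange(len(A)),k]
            good=st>.5*np.percentile(st,90)
            rr=r[k[good]]; a=A[good]; p=w+np.c_[rr*np.cos(a),rr*np.sin(a)]
            f=least_squares(lambda q:np.hypot(*(p-q[:2]).T)-q[2],[*w,.032],loss="soft_l1",f_scale=.0006)
            w=f.x[:2]
        out.append((w.round(4),round(f.x[2],4),good.sum(),np.degrees(a[[0,-1]]).round()))
    return out
if __name__=="__main__":
    for n in("top","side"):
        I=cv2.imread(f"pics/{n}0.png")
        for nm,c,y in(("grey",(.5344,.252),-11.4),("wood",(.5080,-.2255),4.8)):
            o=edgefit(n,I,c,np.radians(y)); m=(o[0][0]+o[1][0])/2; d=o[1][0]-o[0][0]
            print(n,nm,o,"mid",m.round(4),"dist",np.hypot(*d).round(4),"yaw",np.degrees(np.arctan2(d[1],d[0])).round(2))
    for n in("top","side"):
        I=cv2.imread(f"pics/{n}0.png"); D=np.load(f"{n}0.npy"); P=cloud(n,D); hsv=cv2.cvtColor(I,cv2.COLOR_BGR2HSV)
        for nm,c,b in(("tinA",(.645,.010),0),("tinB",(.479,-.009),0)):
            near=np.hypot(P[...,0]-c[0],P[...,1]-c[1])<.05
            m=(near&(P[...,2]>.088)).astype(np.uint8)
            cn=max(cv2.findContours(m,0,1)[0],key=cv2.contourArea)
            q=plane(n,cv2.ellipse2Poly and cn[:,0],.1)[:,:2]
            f=least_squares(lambda s:np.hypot(*(q-s[:2]).T)-s[2],[*c,.03],loss="soft_l1",f_scale=.001)
            print(n,nm,f.x.round(4))
            S=I.astype(int).min(2); mm=(near&(S>150)).astype(np.uint8)
        m=(P[...,2]>.027)&(P[...,2]<.04)&(hsv[...,1]<60)&(hsv[...,2]>80)
E
python3 wells.py
```

```text
top grey [(array([0.4908, 0.2589]), np.float64(0.0334), np.int64(45), array([  0., 356.])), (array([0.5783, 0.2421]), np.float64(0.0336), np.int64(47), array([  0., 356.]))] mid [0.5346 0.2505] dist 0.0891 yaw -10.87
top wood [(array([ 0.4646, -0.2288]), np.float64(0.0339), np.int64(35), array([  0., 356.])), (array([ 0.5544, -0.222 ]), np.float64(0.0331), np.int64(39), array([  0., 356.]))] mid [ 0.5095 -0.2254] dist 0.0901 yaw 4.33
side grey [(array([0.4906, 0.2611]), np.float64(0.0318), np.int64(58), array([  0., 356.])), (array([0.5788, 0.2442]), np.float64(0.031), np.int64(57), array([  0., 356.]))] mid [0.5347 0.2526] dist 0.0898 yaw -10.85
side wood [(array([ 0.4648, -0.2287]), np.float64(0.0316), np.int64(53), array([  0., 356.])), (array([ 0.5543, -0.2214]), np.float64(0.0318), np.int64(54), array([  0., 356.]))] mid [ 0.5095 -0.225 ] dist 0.0898 yaw 4.66
top tinA [0.6445 0.0102 0.0293]
top tinB [ 0.4801 -0.0091  0.0286]
side tinA [0.6402 0.0065 0.0334]
side tinB [ 0.4761 -0.0125  0.0328]
```

```bash
cat > go.py <<'E'
import sys; from h import *
from scipy.spatial.transform import Rotation as Ro
def st(): 
    o=telemetry.get_obs(); R=Ro.from_quat(o["ee_rot"]).as_matrix(); return o,np.array(o["position"]),R
def go(t):
    o,p,R=st(); d=(np.array(t)-p)@R*100
    print("clk %.2f pos %s yaw %.2f tilt %.2f F %s T %s grip %.2fcm -> tool cm %s"%(o["clock"],p.round(4),np.degrees(np.arctan2(R[1,0],R[0,0])),np.degrees(np.arccos(-R[2,2])),np.round(o["ft_force"],2),np.round(o["torque"],3),o["grip_width"]*8.54,d.round(2)))
if __name__=="__main__": go([float(a) for a in sys.argv[1:4]])
E
```

>>> servo_tool([
  [[0, 0, 0], -0.1, 8.5],
  [[0, 0, 0], -0.1, 8.5],
  [[0, 0, 0], -0.1, 8.5],
  [[0, 0, 0], -0.09, 8.5],
], force=40)

```text
clock: 0.43
position: [0.2649, 0.5646, 0.2286]
ee_rot: [0.72, 0.694, -0.002, 0.001]
ft_force: [-0.4, -1.0, -0.5]
grip_width: 0.994
```

```bash
python3 go.py 0.4795 -0.009 0.18
```

```text
clk 0.43 pos [0.2649 0.5646 0.2286] yaw 87.95 tilt 0.29 F [-0.36 -0.99 -0.47] T [-0.     0.003 -0.021] grip 8.49cm -> tool cm [-56.53  23.51   5.09]
```

>>> servo_tool([
  [[-3.2, 1.33, 0], 0, 8.5],
  [[-3.2, 1.33, 0], 0, 8.5],
  [[-3.2, 1.33, 0], 0, 8.5],
  [[-3.2, 1.33, 0], 0, 8.5],
  [[-3.2, 1.33, 0], 0, 8.5],
  [[-3.2, 1.33, 0], 0, 8.5],
  [[-3.2, 1.33, 0], 0, 8.5],
  [[-3.2, 1.33, 0], 0, 8.5],
  [[-3.2, 1.33, 0], 0, 8.5],
  [[-3.2, 1.33, 0], 0, 8.5],
  [[-3.2, 1.33, 0], 0, 8.5],
  [[-3.2, 1.33, 0], 0, 8.5],
])

```text
clock: 1.43
position: [0.4129, 0.1639, 0.2238]
ee_rot: [0.712, 0.702, -0.007, -0.001]
ft_force: [1.2, -0.5, -0.4]
grip_width: 0.998
```

```bash
python3 go.py 0.4795 -0.009 0.18
```

```text
clk 1.43 pos [0.4129 0.1639 0.2238] yaw 89.13 tilt 0.76 F [ 1.25 -0.46 -0.39] T [ 0.068 -0.078 -0.003] grip 8.52cm -> tool cm [-17.15   6.97   4.45]
```

>>> servo_tool([
  [[-1.7, 0.7, 0], 0, 8.5],
  [[-1.7, 0.7, 0], 0, 8.5],
  [[-1.7, 0.7, 0], 0, 8.5],
  [[-1.7, 0.7, 0], 0, 8.5],
  [[-1.7, 0.7, 0], 0, 8.5],
  [[-1.7, 0.7, 0], 0, 8.5],
  [[-1.7, 0.7, 0], 0, 8.5],
  [[-1.7, 0.7, 0], 0, 8.5],
  [[-1.2, 0.5, 0], 0, 8.5],
  [[-0.6, 0.2, 0], 0, 8.5],
  [[0, 0, 0], 0, 8.5],
  [[0, 0, 0], 0, 8.5],
])

```text
clock: 2.43
position: [0.474, -0.0092, 0.2223]
ee_rot: [0.717, 0.697, -0.009, -0.002]
ft_force: [-0.6, -0.1, -0.7]
grip_width: 0.992
```

```bash
python3 go.py 0.4795 -0.009 0.06
```

```text
clk 2.43 pos [ 0.474  -0.0092  0.2223] yaw 88.36 tilt 1.02 F [-0.62 -0.07 -0.68] T [ 0.008  0.033 -0.045] grip 8.47cm -> tool cm [ 0.2   0.78 16.22]
```

>>> servo_tool([
  [[0.1, 0.4, 0.8], 0, 8.5],
  [[0.1, 0.4, 1.6], 0, 8.5],
  [[0, 0, 1.6], 0, 8.5],
  [[0, 0, 1.6], 0, 8.5],
  [[0, 0, 1.6], 0, 8.5],
  [[0, 0, 1.6], 0, 8.5],
  [[0, 0, 1.6], 0, 8.5],
  [[0, 0, 0.8], 0, 8.5],
  [[0, 0, 0], 0, 8.5],
])

```text
clock: 3.18
position: [0.4799, 0.0017, 0.1014]
ee_rot: [0.713, 0.701, -0.008, -0.003]
ft_force: [-0.2, 0.1, -0.3]
grip_width: 0.997
```

```bash
python3 go.py 0.4795 -0.009 0.06; python3 -c "
from go import *
print(st()[2].round(4))"
```

```text
clk 3.18 pos [0.4799 0.0017 0.1014] yaw 89.09 tilt 0.96 F [-0.25  0.1  -0.32] T [ 0.025 -0.06   0.005] grip 8.51cm -> tool cm [-1.04  0.04  4.15]
[[ 0.0159  0.9998 -0.015 ]
 [ 0.9998 -0.016  -0.0072]
 [-0.0074 -0.0149 -0.9999]]
```

>>> servo_tool([
  [[-0.5, 0, 0], 0, 8.5],
  [[-0.5, 0.05, 0], 0, 8.5],
  [[0, 0, 0], 0, 8.5],
])

```text
clock: 3.43
position: [0.4806, -0.0079, 0.1021]
ee_rot: [0.712, 0.702, -0.008, -0.003]
ft_force: [1.6, -0.3, -0.5]
grip_width: 0.994
```

```bash
for i in 1 ; do python3 go.py 0.4795 -0.009 0.06; done
```

```text
clk 3.43 pos [ 0.4806 -0.0079  0.1021] yaw 89.22 tilt 0.95 F [ 1.62 -0.35 -0.52] T [-0.021 -0.03  -0.017] grip 8.49cm -> tool cm [-0.08 -0.05  4.21]
```

>>> servo_tool([
  [[-0.1, 0, 0.8], 0, 8.5],
  [[0, 0, 0.8], 0, 8.5],
  [[0, 0, 0.8], 0, 8.5],
  [[0, 0, 0.8], 0, 8.5],
  [[0, 0, 0.6], 0, 8.5],
  [[0, 0, 0], 0, 8.5],
])

```text
clock: 3.93
position: [0.4815, -0.0096, 0.062]
ee_rot: [0.712, 0.702, -0.006, -0.002]
ft_force: [0.3, 0.7, 0.8]
grip_width: 0.994
```

```bash
for i in 1 ; do python3 go.py 0.4795 -0.009 0.06; done
```

```text
clk 3.93 pos [ 0.4815 -0.0096  0.062 ] yaw 89.15 tilt 0.72 F [0.35 0.74 0.82] T [ 0.014 -0.017  0.049] grip 8.49cm -> tool cm [ 0.05 -0.2   0.2 ]
```

>>> servo_tool([
  [[0, -0.2, 0], 0, 8.5],
  [[0, 0, 0], 0, 8.5],
])

```text
clock: 4.1
position: [0.4788, -0.0096, 0.0612]
ee_rot: [0.712, 0.702, -0.007, -0.002]
ft_force: [-0.3, -0.6, -0.1]
grip_width: 0.994
```

```bash
cat > avg.py <<'E'
import sys; from go import *
def avg(n):
    F=[];T=[];P=[];Q=[];U=[]
    for i in range(n):
        eyes.camera("top"); o,p,R=st(); F.append(o["ft_force"]);P.append(p);Q.append(R);T.append(o["torque"]);U.append(o["tau"])
    F,P,Q,T,U=map(np.array,(F,P,Q,T,U)); R=Q.mean(0)
    print("clk %.2f F %s sd %s T %s\n P %s sd %s yaw %.2f z-axis %s grip %.2f tau %s"%(o["clock"],F.mean(0).round(3),F.std(0).round(2),T.mean(0).round(3),P.mean(0).round(4),P.std(0).round(4),np.degrees(np.arctan2(R[1,0],R[0,0])),R[:,2].round(4),o["grip_width"]*8.54,U.mean(0).round(3)))
    return F,P.mean(0),R
if __name__=="__main__":
    F,p,R=avg(int(sys.argv[1]))
    if len(sys.argv)>2: print("tool cm",((np.array([float(a) for a in sys.argv[2:5]])-p)@R*100).round(2))
E
python3 avg.py 12 0.4795 -0.009 0.06
```

```text
clk 4.70 F [ 0.13  -0.146  0.099] sd [0.5  0.5  0.46] T [ 0.013 -0.006 -0.002]
 P [ 0.4794 -0.0095  0.0617] sd [0.0001 0.     0.0001] yaw 89.16 z-axis [-0.0115 -0.0063 -0.9999] grip 8.49 tau [ 5.0000e-03 -4.1910e+01  3.3620e+00 -3.1791e+01  4.4000e-02  6.6000e-02
 -3.0000e-03]
tool cm [0.05 0.01 0.17]
```

>>> servo_tool([
  [[0, 0, 0], 0, 4],
  [[0, 0, 0], 0, 4],
  [[0, 0, 0], 0, 4],
  [[0, 0, 0], 0, 4],
  [[0, 0, 0], 0, 4],
  [[0, 0, 0], 0, 4],
  [[0, 0, 0], 0, 4],
  [[0, 0, 0], 0, 4],
], force=40)

```text
clock: 5.37
position: [0.4795, -0.0094, 0.0619]
ee_rot: [0.712, 0.702, -0.006, -0.002]
ft_force: [0.1, 0.4, 0.2]
grip_width: 0.686
```

```bash
python3 avg.py 6
```

```text
clk 5.67 F [-0.082  0.071  1.057] sd [0.45 0.49 0.22] T [-0.021  0.09  -0.019]
 P [ 0.4795 -0.0094  0.0619] sd [0. 0. 0.] yaw 89.17 z-axis [-0.0115 -0.0061 -0.9999] grip 5.85 tau [ 1.0700e-01 -4.1609e+01  3.4280e+00 -3.1699e+01  3.9000e-02 -8.2000e-02
  1.0000e-02]
```

>>> servo_tool([
  [[0, 0, -0.3], 0, 4],
  [[0, 0, -0.5], 0, 4],
  [[0, 0, -0.5], 0, 4],
  [[0, 0, -0.5], 0, 4],
  [[0, 0, -0.2], 0, 4],
  [[0, 0, 0], 0, 4],
  [[0, 0, 0], 0, 4],
  [[0, 0, 0], 0, 4],
])

```text
clock: 6.33
position: [0.4787, -0.0095, 0.0833]
ee_rot: [0.712, 0.702, -0.007, -0.002]
ft_force: [-0.0, 0.2, -3.0]
grip_width: 0.69
```

```bash
python3 avg.py 16
```

```text
clk 7.13 F [ 0.06  -0.006 -3.387] sd [0.47 0.52 0.4 ] T [ 0.005 -0.023  0.002]
 P [ 0.4786 -0.0095  0.0832] sd [0.     0.     0.0001] yaw 89.15 z-axis [-0.0137 -0.0066 -0.9999] grip 5.88 tau [-1.0000e-03 -4.2032e+01  2.9440e+00 -3.4279e+01  4.8000e-02  8.2000e-02
 -0.0000e+00]
```

Weight is about 3.45 N, or 350 g, so this tin goes to the wooden rack. I'll raise it and carry it to well 0, moderately slowly.

>>> servo_tool([
  [[0, 0, -0.5], 0, 4],
  [[0, 0, -1], 0, 4],
  [[0, 0, -1], 0, 4],
  [[0, 0, -1], 0, 4],
  [[0, 0, -1], 0, 4],
  [[0, 0, -1], 0, 4],
  [[-0.5, 0, -0.5], 0, 4],
  [[-1, -0.1, 0], 0, 4],
  [[-1.4, -0.1, 0], 0, 4],
  [[-1.4, -0.1, 0], 0, 4],
  [[-1.4, -0.1, 0], 0, 4],
  [[-1.4, -0.1, 0], 0, 4],
])

```text
clock: 8.13
position: [0.4739, -0.0833, 0.1528]
ee_rot: [0.711, 0.703, -0.005, -0.001]
ft_force: [0.5, 0.2, -2.3]
grip_width: 0.686
```

>>> servo_tool([
  [[-1.4, -0.1, 0], 0, 4],
  [[-1.4, -0.1, 0], 0, 4],
  [[-1.4, -0.1, 0], 0, 4],
  [[-1.4, -0.1, 0], 0, 4],
  [[-1.4, -0.1, 0], 0, 4],
  [[-1.4, -0.1, 0], 0, 4],
  [[-1.4, -0.1, 0], 0, 4],
  [[-1.4, 0, 0], 0, 4],
  [[-1, 0, 0], 0, 4],
  [[-0.5, 0, 0], 0, 4],
  [[0, 0, 0], 0, 4],
  [[0, 0, 0], 0, 4],
])

```text
clock: 9.13
position: [0.4561, -0.2306, 0.1517]
ee_rot: [0.715, 0.699, -0.008, -0.002]
ft_force: [0.7, 0.8, -2.9]
grip_width: 0.688
```

```bash
python3 avg.py 2 0.4647 -0.2288 0.1
```

```text
clk 9.23 F [-0.076  0.115 -3.035] sd [0.58 0.24 0.32] T [0.015 0.027 0.017]
 P [ 0.4562 -0.2302  0.1518] sd [0.0001 0.0002 0.    ] yaw 88.70 z-axis [-0.0146 -0.0074 -0.9999] grip 5.92 tau [  0.12  -39.663   3.97  -37.6     0.041   0.047   0.04 ]
tool cm [0.2  0.92 5.16]
```

>>> servo_tool([
  [[0.1, 0.45, 0], 0, 4],
  [[0.1, 0.45, 0.5], 0, 4],
  [[0, 0, 1], 0, 4],
  [[0, 0, 1], 0, 4],
  [[0, 0, 1], 0, 4],
  [[0, 0, 0.5], 0, 4],
  [[0, 0, 0.2], 0, 4],
  [[0, 0, 0], 0, 4],
  [[0, 0, 0], 0, 4],
])

```text
clock: 9.98
position: [0.4656, -0.2247, 0.1032]
ee_rot: [0.713, 0.701, -0.008, -0.004]
ft_force: [0.4, -0.1, -3.1]
grip_width: 0.692
```

```bash
python3 avg.py 4 0.4647 -0.2288 0.0969
```

```text
clk 10.18 F [-0.225  0.362 -3.272] sd [0.58 0.43 0.16] T [ 0.025 -0.007  0.023]
 P [ 0.4659 -0.2248  0.1036] sd [0.0002 0.     0.0002] yaw 89.03 z-axis [-0.0166 -0.006  -0.9998] grip 5.89 tau [-1.0000e-03 -4.3642e+01  5.8160e+00 -3.5216e+01  7.5000e-02  5.9000e-02
  4.0000e-03]
tool cm [-0.4  -0.1   0.68]
```

>>> servo_tool([
  [[-0.2, -0.1, 0], 0, 4],
  [[-0.2, 0, 0], 0, 4],
  [[0, 0, 0], 0, 4],
])

```text
clock: 10.43
position: [0.4655, -0.2294, 0.1048]
ee_rot: [0.713, 0.701, -0.007, -0.003]
ft_force: [0.1, 0.1, -3.3]
grip_width: 0.689
```

```bash
python3 - <<'E'
from avg import *
I,D=eyes.camera("side"); I2,_=eyes.camera("top")
a=[cv2.resize(x,(400,300),interpolation=cv2.INTER_CUBIC) for x in(I[215:335,250:410],I2[185:275,295:415])]
cv2.imwrite("pics/p1.png",np.hstack(a))
F,p,R=avg(2); print(((np.array([.4647,-.2288,.0969])-p)@R*100).round(2))
E
```

```text
clk 10.63 F [ 0.298  0.404 -3.454] sd [0.06 0.8  0.65] T [ 0.007  0.005 -0.005]
 P [ 0.4655 -0.2288  0.1046] sd [0.     0.0001 0.    ] yaw 89.06 z-axis [-0.0146 -0.006  -0.9999] grip 5.86 tau [ 1.2600e-01 -4.4026e+01  6.0030e+00 -3.5448e+01  9.2000e-02  5.5000e-02
  1.0000e-02]
[ 0.01 -0.07  0.77]
```

View pics/p1.png

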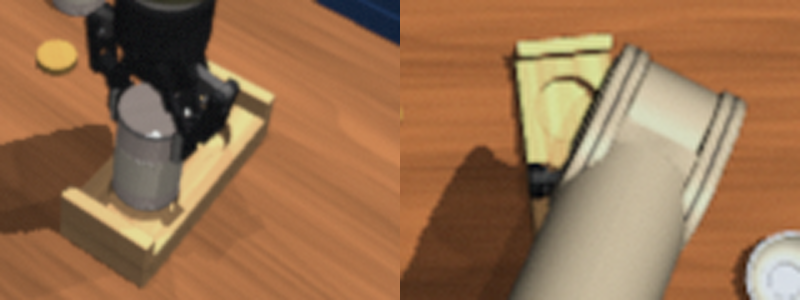

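The side crop shows the tin (crop 150,150) upright above the near well of the wooden rack, with the far well empty. I'll lower it slowly.

>>> servo_tool([
  [[0, -0.07, 0.1], 0, 4],
  [[0, 0, 0.1], 0, 4],
  [[0, 0, 0.1], 0, 4],
  [[0, 0, 0.1], 0, 4],
  [[0, 0, 0.1], 0, 4],
  [[0, 0, 0.1], 0, 4],
  [[0, 0, 0], 0, 4],
])

```text
clock: 11.22
position: [0.4645, -0.2285, 0.0977]
ee_rot: [0.713, 0.701, -0.007, -0.003]
ft_force: [-0.4, 0.6, -2.0]
grip_width: 0.69
```

```bash
python3 avg.py 2 0.4647 -0.2288 0.0969
```

```text
clk 11.32 F [-0.698 -0.527 -3.486] sd [0.11 0.02 0.01] T [ 0.002 -0.012  0.035]
 P [ 0.4646 -0.2285  0.0979] sd [0.     0.     0.0001] yaw 89.09 z-axis [-0.0149 -0.0059 -0.9999] grip 5.87 tau [ 1.2000e-02 -4.4152e+01  6.0430e+00 -3.5009e+01  6.8000e-02  3.9000e-02
  9.0000e-03]
tool cm [-0.03  0.01  0.1 ]
```

>>> servo_tool([
  [[0, 0, 0.07], 0, 4],
  [[0, 0, 0.07], 0, 4],
  [[0, 0, 0.07], 0, 4],
  [[0, 0, 0.07], 0, 4],
  [[0, 0, 0], 0, 4],
])

```text
clock: 11.73
position: [0.4647, -0.2286, 0.095]
ee_rot: [0.713, 0.701, -0.007, -0.003]
ft_force: [0.2, -0.1, -2.8]
grip_width: 0.689
```

```bash
python3 avg.py 2 0.4647 -0.2288 0.0719
```

```text
clk 11.83 F [ 0.323  0.332 -3.203] sd [0.16 0.22 0.55] T [ 0.026 -0.028  0.005]
 P [ 0.4647 -0.2286  0.0951] sd [0. 0. 0.] yaw 89.08 z-axis [-0.0144 -0.0059 -0.9999] grip 5.89 tau [-1.1000e-02 -4.4353e+01  6.1140e+00 -3.4902e+01  6.2000e-02  3.4000e-02
  6.0000e-03]
tool cm [-0.    0.03  2.32]
```

>>> servo_tool([
  [[0, 0, 0.08], 0, 4],
  [[0, 0, 0.08], 0, 4],
  [[0, 0, 0.08], 0, 4],
  [[0, 0, 0.08], 0, 4],
  [[0, 0, 0.08], 0, 4],
  [[0, 0, 0], 0, 4],
])

```text
clock: 12.33
position: [0.4646, -0.2287, 0.0907]
ee_rot: [0.713, 0.701, -0.007, -0.003]
ft_force: [-0.9, -0.3, -2.6]
grip_width: 0.693
```

```bash
python3 avg.py 2 0.4647 -0.2288 0.0719
```

```text
clk 12.43 F [-0.06   0.785 -2.911] sd [0.03 0.02 0.05] T [ 0.03  -0.005 -0.044]
 P [ 0.4647 -0.2287  0.0908] sd [0. 0. 0.] yaw 89.08 z-axis [-0.0144 -0.006  -0.9999] grip 5.86 tau [ 9.0000e-03 -4.4608e+01  6.2570e+00 -3.4680e+01  6.4000e-02  2.9000e-02
  7.0000e-03]
tool cm [0.   0.03 1.89]
```

>>> servo_tool([
  [[0, 0, 0.1], 0, 4],
  [[0, 0, 0.1], 0, 4],
  [[0, 0, 0.1], 0, 4],
  [[0, 0, 0.1], 0, 4],
  [[0, 0, 0.1], 0, 4],
  [[0, 0, 0.1], 0, 4],
  [[0, 0, 0.1], 0, 4],
  [[0, 0, 0.1], 0, 4],
  [[0, 0, 0.1], 0, 4],
  [[0, 0, 0.1], 0, 4],
  [[0, 0, 0.1], 0, 4],
  [[0, 0, 0], 0, 4],
])

```text
clock: 13.43
position: [0.4646, -0.2288, 0.0787]
ee_rot: [0.713, 0.701, -0.007, -0.003]
ft_force: [0.4, 0.9, -2.9]
grip_width: 0.685
```

```bash
python3 avg.py 2 0.4647 -0.2288 0.0719
```

```text
clk 13.53 F [-0.4    0.218 -2.615] sd [0.08 0.32 0.32] T [ 0.023 -0.003 -0.021]
 P [ 0.4647 -0.2288  0.0788] sd [0. 0. 0.] yaw 89.08 z-axis [-0.0141 -0.006  -0.9999] grip 5.88 tau [ 1.1000e-02 -4.5326e+01  6.6120e+00 -3.4022e+01  6.3000e-02  3.0000e-02
  9.0000e-03]
tool cm [0.   0.01 0.69]
```

>>> servo_tool([
  [[0, 0, 0.05], 0, 4],
  [[0, 0, 0.05], 0, 4],
  [[0, 0, 0.05], 0, 4],
  [[0, 0, 0.05], 0, 4],
  [[0, 0, 0.05], 0, 4],
  [[0, 0, 0.05], 0, 4],
  [[0, 0, 0.05], 0, 4],
  [[0, 0, 0.05], 0, 4],
  [[0, 0, 0.05], 0, 4],
  [[0, 0, 0.05], 0, 4],
  [[0, 0, 0.05], 0, 4],
])

```text
clock: 14.45
position: [0.4647, -0.2289, 0.073]
ee_rot: [0.713, 0.701, -0.007, -0.003]
ft_force: [-0.2, -1.2, -3.6]
grip_width: 0.691
```

```bash
python3 avg.py 2 0.4647 -0.2288 0.0719
```

```text
clk 14.55 F [-0.085 -0.036 -3.237] sd [0.01 0.25 0.08] T [ 0.021 -0.018  0.022]
 P [ 0.4646 -0.2289  0.073 ] sd [0. 0. 0.] yaw 89.08 z-axis [-0.014  -0.0061 -0.9999] grip 5.87 tau [ 1.9000e-02 -4.5930e+01  6.8340e+00 -3.3898e+01  7.2000e-02  4.0000e-02
  1.0000e-03]
tool cm [0.01 0.01 0.1 ]
```

>>> servo_tool([
  [[0, 0, 0.03], 0, 4],
  [[0, 0, 0.03], 0, 4],
  [[0, 0, 0.03], 0, 4],
  [[0, 0, 0.03], 0, 4],
])

```text
clock: 14.88
position: [0.4648, -0.2289, 0.072]
ee_rot: [0.713, 0.701, -0.007, -0.003]
ft_force: [-0.7, 0.6, 2.3]
grip_width: 0.69
```

```bash
python3 avg.py 2 0.4647 -0.2288 0.0719
```

```text
clk 14.98 F [-0.38   0.511 -0.513] sd [0.18 0.11 0.58] T [ 0.085  0.234 -0.017]
 P [ 0.4648 -0.2289  0.072 ] sd [0. 0. 0.] yaw 89.08 z-axis [-0.0136 -0.0061 -0.9999] grip 5.91 tau [ 6.8000e-02 -4.4735e+01  6.7090e+00 -3.3178e+01  4.7000e-02 -3.5800e-01
 -2.0000e-03]
tool cm [ 0.01 -0.01  0.01]
```

The floor is felt at 0.0720, where 0.0719 was expected. I'll release and rise.

>>> servo_tool([
  [[0, 0, 0.01], 0, 6.3],
  [[0, 0, 0], 0, 7],
  [[0, 0, 0], 0, 8.5],
  [[0, 0, 0], 0, 8.5],
  [[0, 0, 0], 0, 8.5],
  [[0, 0, 0], 0, 8.5],
  [[0, 0, -0.3], 0, 8.5],
  [[0, 0, -0.8], 0, 8.5],
  [[0, 0, -1.2], 0, 8.5],
  [[0, 0, -1.6], 0, 8.5],
  [[0, 0, -1.6], 0, 8.5],
  [[0, 0, -1.6], 0, 8.5],
])

```text
clock: 15.98
position: [0.4647, -0.2287, 0.146]
ee_rot: [0.713, 0.701, -0.008, -0.003]
ft_force: [0.1, -0.3, 0.0]
grip_width: 0.997
```

```bash
python3 avg.py 1 0.6447 0.0104 0.15
```

```text
clk 16.03 F [1.341 0.194 3.336] sd [0. 0. 0.] T [-0.029 -0.143 -0.012]
 P [ 0.4663 -0.2295  0.1493] sd [0. 0. 0.] yaw 89.01 z-axis [-0.0122 -0.0075 -0.9999] grip 8.49 tau [ -1.31  -32.283   2.564 -27.887  -0.187  -0.087   0.163]
tool cm [24.29 17.42 -0.47]
```

>>> servo_tool([
  [[0.5, 0.4, -0.8], 0, 8.5],
  [[1.4, 1.0, 0], 0, 8.5],
  [[2, 1.45, 0], 0, 8.5],
  [[2, 1.45, 0], 0, 8.5],
  [[2, 1.45, 0], 0, 8.5],
  [[2, 1.45, 0], 0, 8.5],
  [[2, 1.45, 0], 0, 8.5],
  [[2, 1.45, 0], 0, 8.5],
  [[2, 1.45, 0], 0, 8.5],
  [[2, 1.45, 0], 0, 8.5],
  [[2, 1.4, 0], 0, 8.5],
  [[1.5, 1, 0], 0, 8.5],
])

```text
clock: 17.03
position: [0.6328, -0.0084, 0.1637]
ee_rot: [0.716, 0.698, -0.004, 0.0]
ft_force: [0.7, 0.2, 0.2]
grip_width: 0.997
```

>>> servo_tool([
  [[0.8, 0.6, 0], 0, 8.5],
  [[0.3, 0.2, 0], 0, 8.5],
  [[0, 0, 0], 0, 8.5],
  [[0, 0, 0], 0, 8.5],
])

```text
clock: 17.37
position: [0.6425, 0.0083, 0.1635]
ee_rot: [0.714, 0.7, -0.005, -0.0]
ft_force: [-1.3, -0.4, 0.0]
grip_width: 0.996
```

```bash
python3 - <<'E'
from avg import *
I,D=eyes.camera("side"); I2,_=eyes.camera("top")
a=[cv2.resize(x,(400,300),interpolation=cv2.INTER_CUBIC) for x in(I[155:335,170:410],I2[185:275,295:415])]
cv2.imwrite("pics/p2.png",np.hstack(a))
F,p,R=avg(1); print(((np.array([.6447,.0104,.06])-p)@R*100).round(2))
E
```

```text
clk 17.52 F [ 0.378 -0.845  0.43 ] sd [0. 0. 0.] T [ 0.     0.001 -0.005]
 P [0.6424 0.0076 0.1637] sd [0. 0. 0.] yaw 88.84 z-axis [-0.0065 -0.0061 -1.    ] grip 8.48 tau [-5.6600e-01 -6.2270e+01  8.3350e+00 -3.7186e+01  7.0000e-03  3.7000e-02
 -0.0000e+00]
[ 0.35  0.29 10.37]
```

View pics/p2.png

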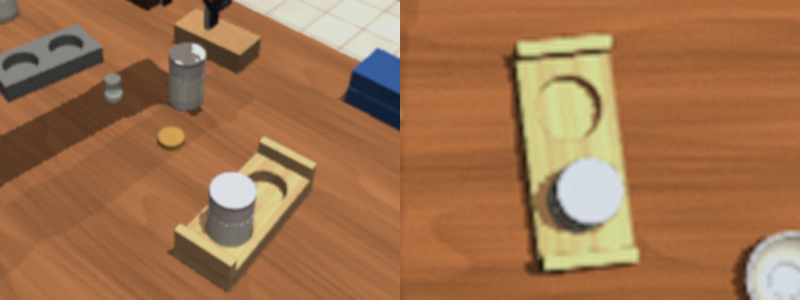

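Tin B stands upright in the near well of the wooden rack (crop 590,190 from above), and its neighbours are undisturbed. Now I'll go down on tin A.

>>> servo_tool([
  [[0.15, 0.15, 0.5], 0, 8.5],
  [[0.15, 0.1, 1], 0, 8.5],
  [[0, 0, 1], 0, 8.5],
  [[0, 0, 1], 0, 8.5],
  [[0, 0, 0.5], 0, 8.5],
  [[0, 0, 0], 0, 8.5],
  [[0, 0, 0], 0, 8.5],
])

```text
clock: 18.1
position: [0.6432, 0.0072, 0.1184]
ee_rot: [0.716, 0.698, -0.005, -0.001]
ft_force: [-0.5, 1.0, 0.6]
grip_width: 0.999
```

```bash
python3 avg.py 1 0.6447 0.0104 0.0617
```

```text
clk 18.15 F [-0.11  -0.097 -0.455] sd [0. 0. 0.] T [-0.016 -0.018 -0.004]
 P [0.6431 0.0072 0.1184] sd [0. 0. 0.] yaw 88.58 z-axis [-0.0086 -0.0067 -0.9999] grip 8.50 tau [ 9.800e-02 -6.512e+01  9.520e+00 -3.653e+01  3.700e-02 -4.400e-02
  3.000e-03]
tool cm [0.36 0.2  5.66]
```

>>> servo_tool([
  [[0.2, 0.1, 0], 0, 8.5],
  [[0.15, 0.1, 0.4], 0, 8.5],
  [[0, 0, 0.8], 0, 8.5],
  [[0, 0, 0.8], 0, 8.5],
  [[0, 0, 0.8], 0, 8.5],
  [[0, 0, 0.8], 0, 8.5],
  [[0, 0, 0.5], 0, 8.5],
  [[0, 0, 0], 0, 8.5],
  [[0, 0, 0], 0, 8.5],
])

```text
clock: 18.9
position: [0.6454, 0.0111, 0.0732]
ee_rot: [0.716, 0.698, -0.005, -0.0]
ft_force: [0.8, 0.2, 0.2]
grip_width: 0.996
```

```bash
python3 avg.py 1 0.6447 0.0104 0.0617
```

```text
clk 18.95 F [-0.228 -0.335  0.339] sd [0. 0. 0.] T [-0.03   0.025 -0.015]
 P [0.6453 0.011  0.0732] sd [0. 0. 0.] yaw 88.61 z-axis [-0.008  -0.0066 -0.9999] grip 8.53 tau [ 9.7000e-02 -6.6944e+01  1.0110e+01 -3.4884e+01  4.0000e-02 -3.9000e-02
  2.0000e-03]
tool cm [-0.06 -0.05  1.15]
```

>>> servo_tool([
  [[-0.06, -0.05, 0.4], 0, 8.5],
  [[0, 0, 0.4], 0, 8.5],
  [[0, 0, 0.2], 0, 8.5],
  [[0, 0, 0], 0, 8.5],
  [[0, 0, 0], 0, 8.5],
])

```text
clock: 19.37
position: [0.6453, 0.0102, 0.0633]
ee_rot: [0.716, 0.698, -0.004, 0.0]
ft_force: [0.1, -0.2, 0.1]
grip_width: 0.994
```

```bash
python3 avg.py 12 0.6447 0.0104 0.0617
```

```text
clk 19.97 F [-0.201  0.082 -0.107] sd [0.4  0.47 0.54] T [-0.01  -0.015  0.008]
 P [0.6454 0.0103 0.0634] sd [0.     0.     0.0001] yaw 88.60 z-axis [-0.006  -0.0063 -1.    ] grip 8.50 tau [ 5.0000e-03 -6.6504e+01  1.0028e+01 -3.3837e+01  4.6000e-02  2.9000e-02
  0.0000e+00]
tool cm [ 0.01 -0.07  0.17]
```

>>> servo_tool([
  [[0, 0, 0], 0, 4],
  [[0, 0, 0], 0, 4],
  [[0, 0, 0], 0, 4],
  [[0, 0, 0], 0, 4],
  [[0, 0, 0], 0, 4],
  [[0, 0, 0], 0, 4],
  [[0, 0, 0], 0, 4],
  [[0, 0, 0], 0, 4],
], force=40)

```text
clock: 20.63
position: [0.6454, 0.0104, 0.0637]
ee_rot: [0.716, 0.698, -0.004, 0.0]
ft_force: [-0.8, -0.2, 0.2]
grip_width: 0.686
```

```bash
python3 avg.py 3
```

```text
clk 20.78 F [-0.189 -0.167  0.845] sd [0.19 0.47 0.28] T [-0.038  0.073 -0.033]
 P [0.6455 0.0104 0.0637] sd [0. 0. 0.] yaw 88.61 z-axis [-0.0059 -0.0063 -1.    ] grip 5.88 tau [ 1.4600e-01 -6.6144e+01  1.0048e+01 -3.3686e+01  2.1000e-02 -7.2000e-02
  1.0000e-02]
```

>>> servo_tool([
  [[0, 0, -0.3], 0, 4],
  [[0, 0, -0.5], 0, 4],
  [[0, 0, -0.5], 0, 4],
  [[0, 0, -0.5], 0, 4],
  [[0, 0, -0.2], 0, 4],
  [[0, 0, 0], 0, 4],
  [[0, 0, 0], 0, 4],
  [[0, 0, 0], 0, 4],
])

```text
clock: 21.45
position: [0.6439, 0.0105, 0.0839]
ee_rot: [0.716, 0.698, -0.006, -0.001]
ft_force: [0.6, 0.2, -3.0]
grip_width: 0.686
```

```bash
python3 avg.py 20
```

```text
clk 22.45 F [ 0.175  0.216 -3.994] sd [0.47 0.48 0.48] T [ 0.003 -0.016  0.001]
 P [0.6439 0.0104 0.0839] sd [0.0001 0.     0.0001] yaw 88.60 z-axis [-0.0098 -0.0068 -0.9999] grip 5.86 tau [-1.0000e-03 -6.8105e+01  1.0249e+01 -3.6281e+01  6.0000e-02  5.8000e-02
 -0.0000e+00]
```

About 395–400 g, so this one also goes to the wooden rack, in well 1.

>>> servo_tool([
  [[0, 0, -0.5], 0, 4],
  [[0, 0, -1], 0, 4],
  [[0, 0, -1.2], 0, 4],
  [[0, 0, -1.2], 0, 4],
  [[0, 0, -1.2], 0, 4],
  [[0, 0, -1], 0, 4],
  [[-0.5, -0.2, -0.4], 0, 4],
  [[-1, -0.35, 0], 0, 4],
  [[-1.5, -0.55, 0], 0, 4],
  [[-1.5, -0.55, 0], 0, 4],
  [[-1.5, -0.55, 0], 0, 4],
  [[-1.5, -0.55, 0], 0, 4],
])

```text
clock: 23.45
position: [0.6133, -0.068, 0.1582]
ee_rot: [0.715, 0.7, -0.005, -0.0]
ft_force: [-0.0, 0.4, -3.5]
grip_width: 0.688
```

>>> servo_tool([
  [[-1.5, -0.55, 0], 0, 4],
  [[-1.5, -0.55, 0], 0, 4],
  [[-1.5, -0.55, 0], 0, 4],
  [[-1.5, -0.55, 0], 0, 4],
  [[-1.5, -0.55, 0], 0, 4],
  [[-1.5, -0.55, 0], 0, 4],
  [[-1.5, -0.5, 0], 0, 4],
  [[-1.5, -0.5, 0], 0, 4],
  [[-1, -0.35, 0], 0, 4],
  [[-0.5, -0.2, 0], 0, 4],
  [[0, 0, 0], 0, 4],
  [[0, 0, 0], 0, 4],
])

```text
clock: 24.45
position: [0.5383, -0.2326, 0.1533]
ee_rot: [0.724, 0.69, -0.011, -0.005]
ft_force: [0.4, 0.5, -4.1]
grip_width: 0.687
```

```bash
python3 avg.py 2 0.5552 -0.2217 0.107
```

```text
clk 24.55 F [-0.229 -0.087 -3.828] sd [0.01 0.08 0.05] T [-0.025  0.     0.025]
 P [ 0.5386 -0.2321  0.1533] sd [0.0002 0.0003 0.    ] yaw 87.31 z-axis [-0.0218 -0.008  -0.9997] grip 5.85 tau [ 5.1000e-02 -5.4769e+01  8.3600e+00 -3.8093e+01  4.8000e-02  8.4000e-02
  3.3000e-02]
tool cm [1.16 1.71 4.59]
```

>>> servo_tool([
  [[0.6, 0.9, 0], 0, 4],
  [[0.6, 1.2, 0], 0, 4],
  [[0, 0.6, 0], 0, 4],
  [[0, 0, 0], 0, 4],
  [[0, 0, 0], 0, 4],
])

```text
clock: 24.97
position: [0.5723, -0.2146, 0.1521]
ee_rot: [0.721, 0.693, -0.01, -0.005]
ft_force: [-0.0, -0.7, -4.8]
grip_width: 0.685
```

```bash
python3 avg.py 2 0.5552 -0.2217 0.107
```

```text
clk 25.07 F [-0.384  0.892 -3.843] sd [0.49 0.39 0.41] T [ 0.03  -0.077  0.001]
 P [ 0.5719 -0.2148  0.1521] sd [0.0003 0.0003 0.    ] yaw 87.77 z-axis [-0.0208 -0.0062 -0.9998] grip 5.88 tau [ 5.8700e-01 -5.9378e+01  1.0150e+01 -3.8176e+01  1.9400e-01  1.4000e-01
 -1.3000e-02]
tool cm [-0.72 -1.55  4.55]
```

>>> servo_tool([
  [[-0.2, -0.3, 0.3], 0, 4],
  [[-0.2, -0.3, 0.6], 0, 4],
  [[-0.2, -0.3, 0.8], 0, 4],
  [[-0.1, -0.3, 0.8], 0, 4],
  [[0, -0.2, 0.7], 0, 4],
  [[0, 0, 0.5], 0, 4],
  [[0, 0, 0.3], 0, 4],
  [[0, 0, 0], 0, 4],
  [[0, 0, 0], 0, 4],
])

```text
clock: 25.82
position: [0.552, -0.2241, 0.1072]
ee_rot: [0.722, 0.692, -0.011, -0.006]
ft_force: [-0.0, -0.6, -4.2]
grip_width: 0.685
```

```bash
python3 avg.py 2 0.5562 -0.2217 0.105
```

```text
clk 25.92 F [-0.489 -0.262 -3.939] sd [0.29 0.58 0.46] T [ 0.01  -0.064 -0.015]
 P [ 0.5521 -0.224   0.1073] sd [0.0001 0.     0.0001] yaw 87.55 z-axis [-0.0233 -0.006  -0.9997] grip 5.89 tau [ 1.3000e-01 -5.8566e+01  9.9020e+00 -3.6339e+01  1.1100e-01  8.1000e-02
  4.0000e-03]
tool cm [0.25 0.41 0.22]
```

>>> servo_tool([
  [[0.12, 0.2, 0], 0, 4],
  [[0.12, 0.2, 0], 0, 4],
  [[0, 0, 0], 0, 4],
  [[0, 0, 0], 0, 4],
])

```text
clock: 26.25
position: [0.5579, -0.2214, 0.1085]
ee_rot: [0.722, 0.692, -0.01, -0.005]
ft_force: [-0.6, -0.5, -3.9]
grip_width: 0.689
```

```bash
python3 - <<'E'
from avg import *
I,D=eyes.camera("side"); cv2.imwrite("pics/p3.png",cv2.resize(I[205:335,255:415],(640,520),interpolation=cv2.INTER_CUBIC))
F,p,R=avg(2); print(((np.array([.5563,-.2217,.0987])-p)@R*100).round(2))
E
```

```text
clk 26.40 F [-0.202 -0.184 -4.081] sd [0.08 0.19 0.28] T [ 0.015 -0.034 -0.03 ]
 P [ 0.5577 -0.2215  0.1084] sd [0.0001 0.     0.    ] yaw 87.58 z-axis [-0.021  -0.0064 -0.9998] grip 5.91 tau [-7.2000e-02 -5.9108e+01  9.8970e+00 -3.6516e+01  9.1000e-02  9.7000e-02
 -6.0000e-03]
[-0.02 -0.12  0.97]
```

View pics/p3.png

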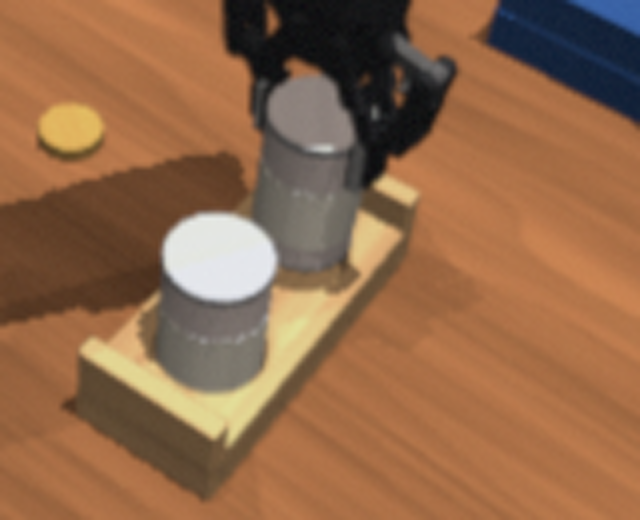

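The side crop shows the second tin (crop 305,180) over the far well and clear of its neighbour, leaning by about 1°. I'll try to take out some of the lean with a quick forward step and a slow return.

>>> servo_tool([
  [[0, 0.4, -0.2], 0, 4],
  [[0, 0, 0], 0, 4],
  [[0, -0.06, 0], 0, 4],
  [[0, -0.06, 0], 0, 4],
  [[0, -0.06, 0], 0, 4],
  [[0, -0.06, 0], 0, 4],
  [[0, -0.06, 0], 0, 4],
  [[0, -0.06, 0], 0, 4],
  [[0, -0.06, 0], 0, 4],
  [[0, -0.06, 0], 0, 4],
  [[0, 0, 0], 0, 4],
])

```text
clock: 27.32
position: [0.5564, -0.2218, 0.1106]
ee_rot: [0.722, 0.692, -0.01, -0.005]
ft_force: [-0.9, 0.0, -3.6]
grip_width: 0.69
```

```bash
python3 avg.py 2 0.5561 -0.2217 0.105
```

```text
clk 27.42 F [ 0.051 -0.057 -4.249] sd [0.26 0.29 0.13] T [-0.019 -0.038  0.049]
 P [ 0.5565 -0.2218  0.1106] sd [0. 0. 0.] yaw 87.55 z-axis [-0.0213 -0.0063 -0.9998] grip 5.89 tau [ -0.    -58.896   9.874 -36.445   0.113   0.107   0.   ]
tool cm [ 0.01 -0.03  0.56]
```

>>> servo_tool([
  [[0, 0, 0.1], 0, 4],
  [[0, 0, 0.1], 0, 4],
  [[0, 0, 0.1], 0, 4],
  [[0, 0, 0.1], 0, 4],
  [[0, 0, 0.1], 0, 4],
  [[0, 0, 0.1], 0, 4],
  [[0, 0, 0.1], 0, 4],
  [[0, 0, 0.1], 0, 4],
  [[0, 0, 0.1], 0, 4],
  [[0, 0, 0], 0, 4],
])

```text
clock: 28.25
position: [0.5564, -0.2217, 0.1004]
ee_rot: [0.722, 0.692, -0.01, -0.005]
ft_force: [-0.7, 0.3, -5.0]
grip_width: 0.691
```

```bash
python3 avg.py 2 0.5562 -0.2217 0.0987
```

```text
clk 28.35 F [-0.708 -0.706 -4.162] sd [0.01 0.12 0.25] T [ 0.002 -0.071  0.001]
 P [ 0.5564 -0.2217  0.1006] sd [0. 0. 0.] yaw 87.56 z-axis [-0.0214 -0.0064 -0.9998] grip 5.89 tau [ 1.0000e-02 -5.9229e+01  1.0036e+01 -3.6036e+01  9.8000e-02  8.5000e-02
  5.0000e-03]
tool cm [ 0.   -0.02  0.19]
```

>>> servo_tool([
  [[0, 0, 0.07], 0, 4],
  [[0, 0, 0.07], 0, 4],
  [[0, 0, 0.07], 0, 4],
  [[0, 0, 0.07], 0, 4],
  [[0, 0, 0.07], 0, 4],
  [[0, 0, 0], 0, 4],
])

```text
clock: 28.85
position: [0.5565, -0.2219, 0.0971]
ee_rot: [0.722, 0.692, -0.01, -0.005]
ft_force: [0.3, 1.2, -4.4]
grip_width: 0.687
```

```bash
python3 avg.py 2 0.5562 -0.2217 0.0737
```

```text
clk 28.95 F [-0.036  0.194 -4.481] sd [0.17 0.23 0.47] T [-0.014  0.103  0.035]
 P [ 0.5565 -0.2219  0.0971] sd [0. 0. 0.] yaw 87.55 z-axis [-0.021  -0.0065 -0.9998] grip 5.87 tau [-1.5200e-01 -5.9663e+01  1.0007e+01 -3.6347e+01 -0.0000e+00 -8.5000e-02
  3.0000e-03]
tool cm [0.04 0.02 2.34]
```

>>> servo_tool([
  [[0.02, -0.03, 0.04], 0, 4],
  [[0, 0, 0.05], 0, 4],
  [[0, 0, 0.05], 0, 4],
  [[0, 0, 0.05], 0, 4],
  [[0, 0, 0], 0, 4],
])

```text
clock: 29.37
position: [0.5561, -0.2217, 0.0951]
ee_rot: [0.722, 0.692, -0.01, -0.005]
ft_force: [-1.0, -1.0, -3.7]
grip_width: 0.69
```

```bash
python3 avg.py 4 0.5560 -0.2217 0.0737
```

```text
clk 29.57 F [-0.104  0.188 -3.864] sd [0.11 0.15 0.14] T [-0.004  0.048  0.019]
 P [ 0.5561 -0.2217  0.0951] sd [0. 0. 0.] yaw 87.55 z-axis [-0.0209 -0.0066 -0.9998] grip 5.90 tau [-8.4000e-02 -5.9575e+01  1.0066e+01 -3.6059e+01  4.2000e-02 -3.0000e-03
  1.0000e-03]
tool cm [0.02 0.03 2.14]
```

>>> servo_tool([
  [[0, -0.03, 0.06], 0, 4],
  [[0, 0, 0.08], 0, 4],
  [[0, 0, 0.08], 0, 4],
  [[0, 0, 0.08], 0, 4],
  [[0, 0, 0.08], 0, 4],
  [[0, 0, 0.08], 0, 4],
  [[0, 0, 0], 0, 4],
])

```text
clock: 30.15
position: [0.5559, -0.2217, 0.0902]
ee_rot: [0.722, 0.692, -0.01, -0.005]
ft_force: [0.3, 0.3, -3.6]
grip_width: 0.688
```

```bash
python3 avg.py 3 0.5557 -0.2217 0.0737
```

```text
clk 30.30 F [-0.02   0.225 -3.836] sd [0.52 0.35 0.53] T [-0.006  0.014  0.013]
 P [ 0.5559 -0.2217  0.0903] sd [0. 0. 0.] yaw 87.56 z-axis [-0.0204 -0.0066 -0.9998] grip 5.85 tau [-9.0000e-03 -5.9639e+01  1.0186e+01 -3.5708e+01  8.0000e-02  4.0000e-02
  2.0000e-03]
tool cm [0.02 0.01 1.66]
```

>>> servo_tool([
  [[0, 0, 0.08], 0, 4],
  [[0, 0, 0.08], 0, 4],
  [[0, 0, 0.08], 0, 4],
  [[0, 0, 0.08], 0, 4],
  [[0, 0, 0.08], 0, 4],
  [[0, 0, 0.08], 0, 4],
  [[0, 0, 0.08], 0, 4],
  [[0, 0, 0.08], 0, 4],
  [[0, 0, 0.08], 0, 4],
  [[0, 0, 0], 0, 4],
])

```text
clock: 31.13
position: [0.5558, -0.2218, 0.0825]
ee_rot: [0.722, 0.692, -0.01, -0.005]
ft_force: [1.1, 0.4, -4.2]
grip_width: 0.687
```

```bash
python3 avg.py 3 0.5557 -0.2217 0.0737
```

```text
clk 31.28 F [-0.716 -0.307 -4.286] sd [0.29 0.18 0.13] T [ 0.003  0.004 -0.007]
 P [ 0.5558 -0.2219  0.0826] sd [0.     0.     0.0001] yaw 87.55 z-axis [-0.0201 -0.0067 -0.9998] grip 5.87 tau [-1.8000e-02 -5.9997e+01  1.0319e+01 -3.5407e+01  7.3000e-02  2.4000e-02
  2.0000e-03]
tool cm [0.02 0.   0.89]
```

>>> servo_tool([
  [[0, 0, 0.06], 0, 4],
  [[0, 0, 0.06], 0, 4],
  [[0, 0, 0.06], 0, 4],
  [[0, 0, 0.06], 0, 4],
  [[0, 0, 0.05], 0, 4],
  [[0, 0, 0.05], 0, 4],
  [[0, 0, 0.05], 0, 4],
  [[0, 0, 0.05], 0, 4],
  [[0, 0, 0.05], 0, 4],
  [[0, 0, 0.05], 0, 4],
  [[0, 0, 0.05], 0, 4],
  [[0, 0, 0.05], 0, 4],
])

```text
clock: 32.28
position: [0.5558, -0.222, 0.0759]
ee_rot: [0.722, 0.692, -0.009, -0.004]
ft_force: [0.1, 0.2, -3.6]
grip_width: 0.688
```

```bash
python3 avg.py 3 0.5557 -0.2217 0.0737
```

```text
clk 32.43 F [ 0.057 -0.238 -4.827] sd [0.28 0.55 0.32] T [ 0.004  0.006 -0.029]
 P [ 0.5557 -0.222   0.0758] sd [0.     0.     0.0001] yaw 87.55 z-axis [-0.0199 -0.0068 -0.9998] grip 5.87 tau [-2.8000e-02 -6.0462e+01  1.0459e+01 -3.5214e+01  6.9000e-02  3.8000e-02
  2.0000e-03]
tool cm [ 0.03 -0.    0.21]
```

>>> servo_tool([
  [[0, 0, 0.03], 0, 4],
  [[0, 0, 0.03], 0, 4],
  [[0, 0, 0.03], 0, 4],
  [[0, 0, 0.03], 0, 4],
  [[0, 0, 0.03], 0, 4],
  [[0, 0, 0.03], 0, 4],
])

```text
clock: 32.93
position: [0.5557, -0.2221, 0.074]
ee_rot: [0.722, 0.692, -0.009, -0.004]
ft_force: [-0.9, -0.2, -3.8]
grip_width: 0.69
```

```bash
python3 avg.py 3 0.5557 -0.2217 0.0737
```

```text
clk 33.08 F [-0.074 -0.59  -3.861] sd [0.65 0.45 0.61] T [ 0.005  0.02  -0.036]
 P [ 0.5557 -0.2221  0.074 ] sd [0. 0. 0.] yaw 87.55 z-axis [-0.0198 -0.0068 -0.9998] grip 5.91 tau [-8.9000e-02 -6.0462e+01  1.0417e+01 -3.5104e+01  4.1000e-02  2.1000e-02
  2.0000e-03]
tool cm [ 0.04 -0.    0.03]
```

Nearly there: no floor contact yet, so I'll continue in tiny steps.

>>> servo_tool([
  [[0, 0, 0.03], 0, 4],
  [[0, 0, 0.03], 0, 4],
  [[0, 0, 0.03], 0, 4],
])

```text
clock: 33.33
position: [0.5559, -0.2221, 0.0739]
ee_rot: [0.722, 0.692, -0.009, -0.004]
ft_force: [-2.0, 1.1, 1.5]
grip_width: 0.685
```

```bash
python3 avg.py 3 0.5557 -0.2217 0.0737
```

```text
clk 33.48 F [-2.767  1.181  2.582] sd [0.43 0.5  0.48] T [0.255 0.566 0.04 ]
 P [ 0.5559 -0.2221  0.0739] sd [0. 0. 0.] yaw 87.55 z-axis [-0.0193 -0.0065 -0.9998] grip 5.88 tau [ 5.1000e-02 -5.7579e+01  9.9730e+00 -3.4138e+01 -1.0000e-03 -9.3100e-01
 -1.3000e-02]
tool cm [ 0.04 -0.02  0.02]
```

The floor is felt at 0.0739, where 0.0737 was expected. I'll ease the grip so the tin levels itself, then release and rise.

>>> servo_tool([
  [[0, 0, 0.02], 0, 4],
  [[0, 0, 0.02], 0, 4],
  [[0, 0, 0], 0, 4],
], force=20)

```text
clock: 33.73
position: [0.5559, -0.2221, 0.0739]
ee_rot: [0.722, 0.692, -0.009, -0.004]
ft_force: [-2.5, 0.6, -0.1]
grip_width: 0.686
```

>>> servo_tool([
  [[0, 0, 0], 0, 6.1],
  [[0, 0, 0], 0, 6.4],
  [[0, 0, 0], 0, 7.2],
  [[0, 0, 0], 0, 8.5],
  [[0, 0, 0], 0, 8.5],
  [[0, 0, 0], 0, 8.5],
  [[0, 0, -0.3], 0, 8.5],
  [[0, 0, -0.6], 0, 8.5],
  [[0, 0, -0.8], 0, 8.5],
  [[0, 0, -1], 0, 8.5],
  [[0, 0, -1.3], 0, 8.5],
  [[0, 0, -1.3], 0, 8.5],
])

```text
clock: 34.73
position: [0.5574, -0.222, 0.1299]
ee_rot: [0.722, 0.692, -0.009, -0.004]
ft_force: [0.3, -0.4, 0.3]
grip_width: 0.991
```

>>> servo_tool([
  [[0, 0, -1.5], 0, 8.5],
  [[0, 0, -1.5], 0, 8.5],
  [[0, 0, -1.5], 0, 8.5],
  [[1, 0, -1.5], 0, 8.5],
  [[2, 0, -0.5], 0, 8.5],
  [[2.5, 0, 0], 0, 8.5],
  [[2.5, 0, 0], 0, 8.5],
  [[2.5, 0, 0], 0, 8.5],
  [[2.5, 0, 0], 0, 8.5],
  [[2, 0, 0], 0, 8.5],
  [[1, 0, 0], 0, 8.5],
  [[0, 0, 0], 0, 8.5],
])

```text
clock: 35.73
position: [0.5684, -0.0596, 0.2153]
ee_rot: [0.725, 0.689, -0.003, 0.004]
ft_force: [0.0, 0.4, -0.5]
grip_width: 0.997
```

```bash
python3 - <<'E'
from avg import *
I,D=eyes.camera("side"); I2,D2=eyes.camera("top")
a=[cv2.resize(x,(400,300),interpolation=cv2.INTER_CUBIC) for x in(I[185:335,210:410],I2[185:275,235:355])]
cv2.imwrite("pics/p4.png",np.hstack(a))
for n,d in(("side",D),("top",D2)):
    P=cloud(n,d)
    for x,y in((.4647,-.2288),(.5544,-.2217)):
        m=(np.hypot(P[...,0]-x,P[...,1]-y)<.024)&(P[...,2]>.09); q=P[m]
        A=np.c_[q[:,:2]-q[:,:2].mean(0),np.ones(len(q))]; s=np.linalg.lstsq(A,q[:,2],rcond=None)[0]
        print(n,m.sum(),"top z %.4f slope deg"%np.median(q[:,2]),np.degrees(s[:2]).round(2))
    big=P[(P[...,0]>.4)&(P[...,0]<.62)&(P[...,1]>-.29)&(P[...,1]<-.15)&(P[...,2]>.095)]
avg(2)
E
```

```text
side 319 top z 0.1110 slope deg [ 0.36 -0.02]
side 262 top z 0.1110 slope deg [0.35 0.28]
top 198 top z 0.1110 slope deg [-0.89 -2.86]
top 191 top z 0.1109 slope deg [-1.    1.61]
clk 35.93 F [-0.256  0.11   0.331] sd [0.34 0.14 0.13] T [-0.024  0.021 -0.018]
 P [ 0.568  -0.0637  0.2148] sd [0.0001 0.0002 0.0001] yaw 86.81 z-axis [-1.000e-04 -1.190e-02 -9.999e-01] grip 8.48 tau [-1.3370e+00 -4.8493e+01  4.0830e+00 -3.8457e+01 -4.8000e-02  1.3000e-02
 -3.0000e-02]
```

View pics/p4.png

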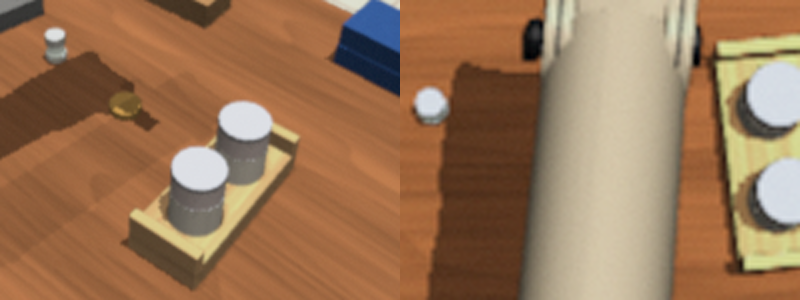

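Both tins stand upright in the wooden rack (side crop 200,190 and 245,140). Their tops read 0.111, against 0.110 for seated with the bench reading +1 mm, and the arm is clear.

```bash
python3 -c "
from workcell import order; print(order.hand_in())"
```

```text
the job is handed in; nothing more can be done
None
```

Both tins came out over 300 g, so both are seated in the wooden rack, and I handed the job in at about 36 s of the 72 s allowed.

| Tin | Weight felt | Well | Floor felt at tool height (expected) |
|---|---|---|---|
| Near tin | about 350 g | 0 (-x) | 0.0720 m (0.0719 m) |
| Far tin | about 395 g | 1 (+x) | 0.0739 m (0.0737 m) |

**Last checks:** Both tin tops read 0.111 m in both views. A seated tin should read 0.110 m, and the cameras read the counter about 1 mm high. The side view shows both tins upright within about 0.5°, with the gripper clear and the cap and spice jar standing. I did not re-measure the other jars, the can, the dish or the box.

**What disagreed or went less well:**
- **Tilt from above:** the top camera's depth gave slopes of 1–3° on the tin tops. Its depth noise is about 4 mm, so I put this down to noise.
- **Lean on the second tin:** it picked up about 1° of lean while being carried, which I could not remove. It rubbed the rim lightly, then landed with the force gauge shifting about 6.5 N. I eased the grip to let it level before releasing.
- **Force readings:** none I took came near 40 N. They are samples, so a very short peak could have gone unseen.

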